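# Tighten the gearbox filler plug with the hex key

## Robot

A 6-joint arm with a two-finger parallel gripper is mounted at the origin on the work surface. World frame = base frame: x ahead of the robot, y to its left, z up, the work surface at z = 0. Lengths are in m, angles in rad, forces in N, time in s.
With the tool pointing down it reaches from about 0.35 to 0.775 m from the base axis. Payload 5.5 kg.
Tool frame: the origin (TCP) lies on the centre line of the jaws, within the pads' length; the fingertips stand 11 mm ahead of it and the grasp point (between the pads) lies 8 mm behind it; z points along the fingers, y is the line along which they close (so a half turn about z gives the same grasp; the last joint's range is limited). The gripper opens to 85 mm and grips with 20 to 120 N. Pads are 22 mm wide; open, the fingers measure 114 mm over their backs; the gripper's body (76 mm by 85 mm) begins 54 mm behind the grasp point. The pads swing forward as they close: fully open they stand 13 mm farther back than shut.
Start: joints at [0.978, 0.313, 0.046, 1.304, 0, 1.431], TCP at [0.252, 0.517, 0.216] pointing down, gripper open.
Joint ranges: [-2.76, 2.76], [-0.86, 1.69], [-1.03, 1.26], [-2.2, 2.34], [-1.47, 1.5], [-3.14, 3.14]. Speed limits (rad/s): [2.57, 2.57, 3.14, 3.14, 3.14, 3.14].

## Interface

Orientations are given as a unit quaternion [w, x, y, z].
In Python, from workcell import get_state, eyes, env gives the robot as it stands.
- The arm moves only by the shell command python3 -m inch 'ROWS' [OPENING] [FORCE]. ROWS is JSON, one flat list of numbers, 4 for each row, row after row: the shift along the tool's x, y, z in cm, then the turn about the tool's z in rad. A call has exactly 5 rows; each row shifts and turns the commanded pose from where the row before left it, along the tool's axes as they then stand; what a row does not reach is not made up. A row lasts 1/12 s, in which the tool goes at most 41.7 mm and 7.16 degrees, less where a joint would pass 70% of its speed; a pose out of reach is approached as far as the arm can. A call is refused whole if a number of a shift passes 4.17 or a number of a turn 0.125, either way. A call with a gripper value outside its range is refused whole. OPENING is the opening, from -1 (shut) to 1 (fully open), set as the call begins (- or left out, the last holds). The fingers move at their own pace and stop on an object; FORCE is the grip in N (left out, the last holds). Time passes only in rows, so rows that do not move let the fingers close, or fill a call up. It gives the time, the measured TCP pose, the force, the opening and the grip force at its end, in the units of the state.
- get_state(): the state, without advancing time (a new reading comes with each control period).
- eyes.read_camera(name): name is "scene" or "top"; returns the picture (400x640x3 uint8, red, green, blue); there is no depth.
- eyes.camera_info(name): a dict with "fovy" (degrees; the focal length in pixels is half the picture's height over the tangent of half this angle, whatever the lens; pixels are square), "cx", "cy" (the principal point, pixels), "D" ([k1, k2, p1, p2, k3] as OpenCV has them; the pictures are not rectified), "xyz" and "orientation" of the camera in the world. Camera axes: x right, y down, z forward; pixel columns grow to the right and rows downward; lengths in m; the calibration is good to about 2 mm. A picture is of the moment at which its call begins. camera_info takes no time and is no camera call.
- env.hand_in(): hands the job in; it is judged then, once.
The state is a dict: "clock": time; "joint_pos": joint angles; "qvel": joint speeds; "tau": joint torques, N m; "tcp_pos": TCP position; "orientation": TCP orientation; "wrist_force": force on the tool from outside, world axes, zero at the start; "ft_torque": the same for the moment, N m; "finger_gap": finger opening in m; "grip_force": force on a finger pad.
Only numpy, scipy, OpenCV 4.12 (cv2) and the standard library are available. Lean on these libraries where they do the work, as an engineer would, in place of code of your own. Each camera call takes 0.05 s, during which the arm holds its last target. There are 200 camera calls.

## Task

Take the larger T-handled hex key from the wooden stand and push it gently, never forcing it, straight down into the hexagon socket of the filler plug on top of the gearbox housing until it is fully home, before you turn the plug at all. With the key fully home, turn the plug clockwise until it comes up firm against its stop, without wrenching on it beyond that. Then draw the key out and stand it back in its hole in the wooden stand, leaving the smaller key and the other things on the bench alone.

Things in the scene. Friction and masses are not known exactly. Their poses are not given: they have to be found in the camera images.
- key_handle (a point): Larger T-handled hex key, 0.32 kg, standing in one hole of the wooden stand. Point: centre of its black bar handle, 85 mm long (its x), 20 mm thick (its y; grip across this, at the middle), 24 mm high (z, up). A steel hexagon shaft runs 85 mm down from the middle of the bar's underside, so the tip is 97 mm below this point.
- key_tip (a point): Centre of the end face of the larger key's shaft, on its axis; same axes as key_handle. The hexagon is 24 mm across flats, two opposite corners lying along +x and -x of the bar. The last 3 mm narrow to a 21 mm round end.
- socket (a point): Centre of the mouth of the filler plug's hexagon socket, level with the plug's flat top; z up. Fixed on the housing with the housing's axes: it does NOT tell how the hexagon is turned, which differs each time and must be seen or felt. Socket 25.4 mm across flats, 16 mm deep, flat floor. The key drops in only within about 6 degrees of a match (every 60); else just its 3 mm round end enters.
- plug (a joint): Turn of the steel filler plug, rad, growing clockwise seen from above. Starts between 0 and 0.25; firm stop at 0.9. Its zero has no relation to how the hexagon is turned. Turns at about 0.15 N m; at the stop 0.3 N m is firm enough. Plug 50 mm across, 3 mm below the top of the grey aluminium housing: foot 200 x 150 mm, 75 mm high, fixed; bolt heads and a breather rise up to 22 mm above it.
- stand_hole0 (a point): Centre of the mouth of one of two holes in the top of the wooden key stand (block 75 x 190 mm, 60 mm high, fixed to the bench; the holes lie 110 mm apart along its long side, its y). Round, 31 mm wide, 45 mm deep, vertical. Each holds a key at the start; which is where changes.
- stand_hole1 (a point): The same for the other hole.
- small_key_handle (a point): Centre of the handle of the smaller T-handled key (bar 62 x 15 x 18 mm, hexagon 14 mm): the wrong size; leave it standing in the stand. Its tip lies 79 mm below.
- oil_bottle: Grey plastic oil bottle, 72 mm wide, 190 mm tall, origin at the centre of its underside. Leave alone.
- spray_can: Yellow spray can, 60 mm wide, 160 mm tall, origin at the centre of its underside. Leave alone.
- parts_box: Cardboard box 120 x 90 x 70 mm, origin at the centre of its underside. Leave alone.

How it is judged:
On the way, in this order (a step that is already met when the one before it is completed fails the run):
1. the key is fully home in the socket and the plug has not been turned yet (z of key_tip in the frame of socket below -0.0135 m and horizontal distance between key_tip and socket below 0.004 m and angle between the z axis of key_tip and the z axis of socket, either way round below 0.12 rad and value of joint plug below 0.4 rad), for 0.1 s.
2. the plug is turned up to its stop with the key fully home (value of joint plug above 0.86 rad and z of key_tip in the frame of socket below -0.0125 m and horizontal distance between key_tip and socket below 0.004 m), for 0.1 s.
At the end, for the whole second after the job is handed in: The plug is at its stop (joint above 0.85 of 0.9 rad); the larger key stands in a hole of the stand, its tip within 8 mm of the hole's axis and at least 40 mm deep, tilted less than 0.15 rad, at rest (value of joint plug above 0.85 rad and ((horizontal distance between key_tip and stand_hole0 below 0.008 m and z of key_tip in the frame of stand_hole0 below -0.04 m) or (horizontal distance between key_tip and stand_hole1 below 0.008 m and z of key_tip in the frame of stand_hole1 below -0.04 m)) and angle between key_handle's own z axis and vertical below 0.15 rad and velocity of joint plug below 0.05 rad/s); the robot touches nothing.
It fails at once if the key is forced onto the plug before it is home (more than 30 N while less than 13 mm deep) (contact force between key and plug above 30 N and z of key_tip in the frame of socket above -0.013 m and value of joint plug below 0.4 rad).
It fails at once if the key is wrenched or jammed in the plug (contacts between them add up to more than 80 N, about 0.6 N m of twist) (contact force between key and plug above 80 N).
It fails at once if the key is pushed hard onto the housing (more than 30 N) (contact force between key and housing above 30 N).
It fails at once if a bystander is disturbed (moved more than 30 mm) (distance of any of small_key_handle, oil_bottle, spray_can, parts_box from where it was at the start of the episode above 0.03 m).
It also fails if it takes over 70 s, if anything falls off the work surface, if the arm or the gripper's body presses on something with over 40 N, if the wrist force passes 120 N, or if a joint passes its speed limit or range.

## Working session

There is one attempt and no reset: what is moved stays moved. The work goes in short steps, Python scripts to look and compute and a shell command to move; the robot and the scene stay as the last step left them, time stands still between calls to the robot, and variables do not carry over. Pictures are saved under pics/ and viewed, at most 10 in all, crops included, and the job is handed in when it is done.

```bash
mkdir -p pics; ls; cat > h.py <<'E'
import numpy as np, cv2
from scipy.spatial.transform import Rotation as R
from workcell import get_state, eyes, env
def cam(n):
    c=eyes.camera_info(n); f=200/np.tan(np.radians(c["fovy"])/2)
    K=np.array([[f,0,c["cx"]],[0,f,c["cy"]],[0,0,1]]); q=c["orientation"]
    return K,np.array(c["D"],float),np.array(c["xyz"]),R.from_quat([q[1],q[2],q[3],q[0]]).as_matrix()
def ray(n,uv):
    K,D,p,M=cam(n); a=cv2.undistortPoints(np.array(uv,float).reshape(-1,1,2),K,D)[:,0]
    return p,np.c_[a,np.ones(len(a))]@M.T
def onz(n,uv,z):
    p,d=ray(n,uv); return p+d*((z-p[2])/d[:,2])[:,None]
def tri(uvs,uvt):
    p,d=ray("scene",[uvs]);q,e=ray("top",[uvt]);d=d[0];e=e[0]
    s=np.linalg.lstsq(np.c_[d,-e],q-p,rcond=None)[0];a=p+d*s[0];b=q+e*s[1]
    return (a+b)/2,np.linalg.norm(a-b)
def proj(n,X):
    K,D,p,M=cam(n); return cv2.projectPoints((np.atleast_2d(X)-p)@M,np.zeros(3),np.zeros(3),K,D)[0][:,0]
def shot(n,name):
    im=eyes.read_camera(n)[:,:,::-1].copy(); cv2.imwrite(f"pics/{name}.png",im); return im
def st():
    s=get_state(); q=s["orientation"]; M=R.from_quat([q[1],q[2],q[3],q[0]]).as_matrix()
    return s,np.array(s["tcp_pos"]),M
E
python3 - <<'E'
from h import *
for n in("scene","top"):
    shot(n,n+"0"); print(eyes.camera_info(n))
s,p,M=st();print(s,M.round(3))
E
```

```text
pics
{'fovy': 50.16772484840163, 'cx': 321.36414318343753, 'cy': 201.99705870072003, 'D': array([-0.00900682,  0.        ,  0.        ,  0.        ,  0.        ]), 'xyz': array([1.31127123, 0.28108902, 0.81739393]), 'orientation': array([-0.21450364,  0.49210833,  0.77251715, -0.33916785])}
{'fovy': 46.158845402794356, 'cx': 314.4837651366949, 'cy': 200.76453726429, 'D': array([-0.02368495,  0.        ,  0.        ,  0.        ,  0.        ]), 'xyz': array([ 0.42412252, -0.06181882,  1.13287255]), 'orientation': array([-0.07115847,  0.7082411 , -0.70079041,  0.04715734])}
{'clock': 0.1, 'joint_pos': array([9.78389463e-01, 3.13968184e-01, 4.50727513e-02, 1.30361558e+00,
       9.82053295e-06, 1.43118953e+00]), 'qvel': array([ 1.82157690e-03, -2.85041331e-03,  3.03911902e-03, -1.87550808e-03,
       -8.82969334e-04, -3.97487496e-05]), 'tau': array([ 2.50285942e-03, -4.81725633e+01,  2.99244690e+01,  1.26990557e-02,
       -1.57292511e-04,  6.60315408e-06]), 'tcp_pos': array([0.25128304, 0.51663376, 0.21526557]), 'orientation': array([-3.11418335e-04,  2.24470810e-01,  9.74480436e-01, -7.98796392e-04]), 'wrist_force': array([ 1.1173793 , -0.00961454, -0.78360539]), 'ft_torque': array([0.01969565, 0.02421996, 0.00785895]), 'grip_force': 0.0, 'finger_gap': 0.08529085544145795} [[-0.899  0.437 -0.001]
 [ 0.437  0.899 -0.001]
 [ 0.    -0.002 -1.   ]]
```

View pics/top0.png

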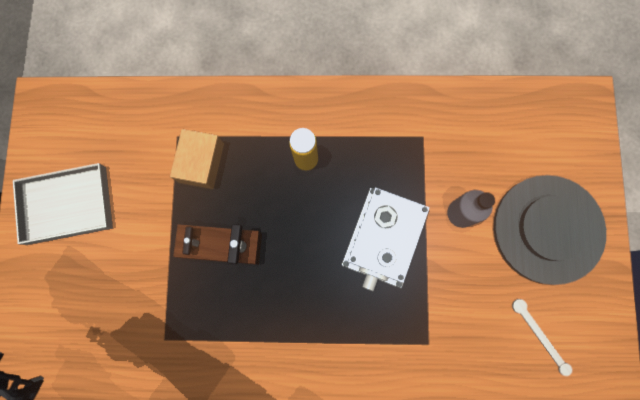

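View pics/scene0.png

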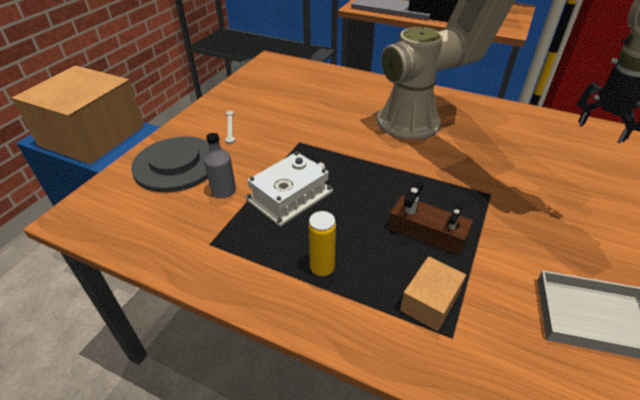

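The top view shows the larger key at about (235,243), the smaller at (187,240), the plug at about (385,217) and the breather at (387,258). I'll zoom in on these.

```bash
python3 - <<'E'
from h import *
a=cv2.imread("pics/top0.png");b=cv2.imread("pics/scene0.png")
f=lambda im,x,y,w,h:cv2.resize(im[y:y+h,x:x+w],(400,300),interpolation=cv2.INTER_CUBIC)
im=np.vstack([np.hstack([f(a,365,202,40,30),f(a,170,212,100,75)]),np.hstack([f(b,264,170,40,30),f(b,380,180,100,75)])])
cv2.imwrite("pics/z0.png",im)
# socket dark-hole & rough positions
print("plug",onz("top",[(385.5,217)],.072),"handle top",onz("top",[(235,243)],.136))
E
```

```text
plug [[ 0.56727836 -0.18626713  0.072     ]] handle top [[0.49974742 0.14198568 0.136     ]]
```

View pics/z0.png

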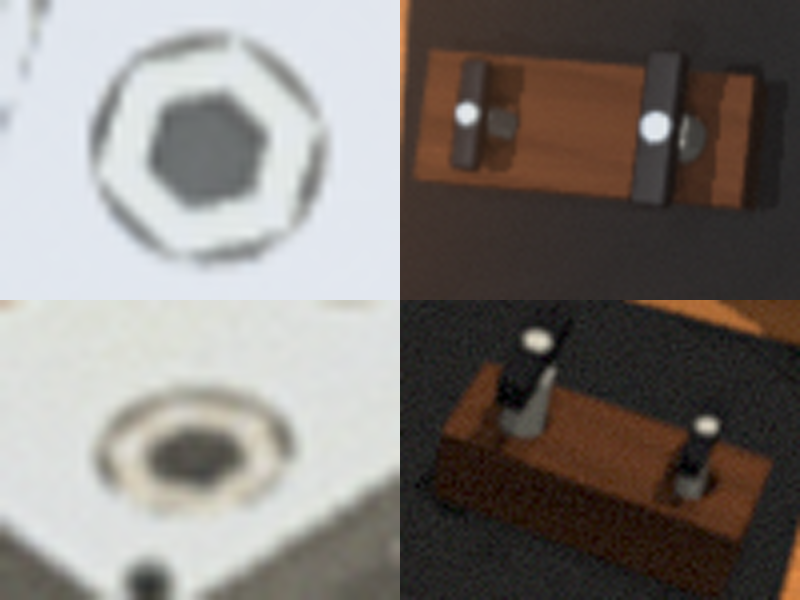

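The plug hexagon is clear (dark mouth centred at zoom (207,148), i.e. about pixel (385.7,216.8)), and so are both white buttons on the handles. Next I'll measure the socket centre, hexagon phase, handle position and bar angle.

```bash
cat > m.py <<'E'
from h import *
def soft(n,im,c,r,lo,hi,z):
    # darkness-weighted points on plane z around pixel c
    g=cv2.cvtColor(im,cv2.COLOR_BGR2GRAY).astype(np.float32)
    s=8; x0,y0=int(c[0])-r,int(c[1])-r
    p=cv2.resize(g[y0:y0+2*r,x0:x0+2*r],None,fx=s,fy=s,interpolation=cv2.INTER_CUBIC)
    m=(p<(lo+hi)/2).astype(np.uint8)
    k,l,stt,ce=cv2.connectedComponentsWithStats(m)
    i=l[int((c[1]-y0+.5)*s),int((c[0]-x0+.5)*s)]
    ys,xs=np.nonzero(l==i); uv=np.c_[(xs+.5)/s-.5+x0,(ys+.5)/s-.5+y0]
    return uv,onz(n,uv,z)
def hexph(P):
    d=P[:,:2]-P[:,:2].mean(0); z=(d[:,0]+1j*d[:,1])
    return np.degrees(np.angle((z**6).sum()))/6, abs((z**6).sum())/(abs(z)**6).sum(), np.sqrt(len(z))
E
python3 - <<'E'
from m import *
a=cv2.imread("pics/top0.png");b=cv2.imread("pics/scene0.png")
g=cv2.cvtColor(a,cv2.COLOR_BGR2GRAY); print(g[217,376:396])
for th in (150,165,180):
    uv,P=soft("top",a,(385.7,216.7),9,th,th,.072)
    h=cv2.convexHull((P[:,:2]*1e5).astype(np.int32)); 
    print("sock",uv.mean(0),P.mean(0),"phase,str",hexph(P)[:2],"eqdiam mm",2e-2*np.sqrt(cv2.contourArea(h)/np.pi))
uv2,P2=soft("scene",b,(283.5,185.3),7,120,120,.072); print("sock scene",uv2.mean(0),P2.mean(0),len(P2)/64)
print("tri",tri(uv2.mean(0),uv.mean(0)))
def white(im,x,y,w,h):
    g=cv2.cvtColor(im[y:y+h,x:x+w],cv2.COLOR_BGR2GRAY).astype(float); g=np.clip(g-130,0,None); yy,xx=np.mgrid[y:y+h,x:x+w]
    return np.array([(g*xx).sum(),(g*yy).sum()])/g.sum()
big=(white(a,229,237,10,13),white(b,407,184,14,9)); sm=(white(a,182,234,9,12),white(b,452,206,10,7))
for t,s in(big,sm): print("button",t,s,tri(s,t))
# dark bar of large key: low red, in top crop
c=a[222:266,225:246]; m=((c[:,:,2].astype(int)-c[:,:,0]<18)&(c[:,:,2]<80)).astype(np.uint8)
print(m[::2])
E
```

```text
[227 229 227 200 111 108 111 112 112 114 112 110 112 111 119 185 226 229
 229 219]
sock [385.22228507 216.48707175] [ 0.56845351 -0.18565161  0.072     ] phase,str (np.float64(-15.74372124706043), np.float64(0.19672333248037588)) eqdiam mm 25.27088216135857
sock [385.2272061  216.49253984] [ 0.56844155 -0.18566257  0.072     ] phase,str (np.float64(-15.67788848460947), np.float64(0.18775881508365744)) eqdiam mm 26.170978478022366
sock [385.22825627 216.49578869] [ 0.56843462 -0.18566482  0.072     ] phase,str (np.float64(-15.74333349752284), np.float64(0.18218232246761126)) eqdiam mm 27.033929116319577
sock scene [283.06014873 185.31878828] [ 0.5632681  -0.18438735  0.072     ] 35.71875
tri (array([ 0.56725879, -0.18376434,  0.07557203]), np.float64(0.0032253697201202716))
button [233.33931624 243.22877493] [413.9012464 189.6903164] (array([0.49938323, 0.14871122, 0.12797814]), np.float64(0.0030815682155598866))
button [186.17947248 239.91972477] [456.35791367 210.95143885] (array([0.50711835, 0.25867683, 0.1067611 ]), np.float64(0.003174119459796594))
[[1 1 1 1 1 1 1 1 1 1 1 1 1 1 1
[... 259 characters left out ...]
1 1 1 1 1 1 1 1 0 0 0 0]
 [0 0 0 0 0 0 1 1 1 1 1 1 1 1 1 1 0 0 0 0 0]
 [0 0 0 0 0 0 1 1 1 1 1 1 1 1 1 1 0 0 0 0 0]
 [0 0 0 0 0 1 0 0 0 0 0 0 1 1 1 1 1 1 0 0 0]
 [0 0 0 0 0 0 0 0 0 0 0 0 0 1 1 1 0 1 1 1 0]
 [0 0 0 0 0 0 0 0 0 0 0 0 0 1 1 0 0 1 1 1 1]
 [0 0 0 0 0 0 0 0 0 0 0 0 1 1 1 0 0 1 1 1 1]
 [0 0 0 0 0 1 1 0 0 0 1 1 1 1 1 0 0 1 1 1 1]
 [0 0 0 0 1 1 1 1 1 1 1 1 1 1 1 1 1 1 1 1 0]
 [0 0 0 0 1 1 1 1 1 1 1 1 1 1 1 1 1 1 0 0 0]
 [0 0 0 0 1 1 1 1 1 1 1 1 1 1 0 0 0 0 0 0 0]
 [0 0 0 0 1 1 1 1 1 1 1 1 1 1 0 0 0 0 0 0 0]
 [0 0 0 1 1 1 1 1 1 1 1 1 1 1 0 0 0 0 0 0 0]
 [0 0 0 1 1 1 1 1 1 1 1 1 1 0 0 0 0 0 0 0 0]
 [1 1 1 1 1 1 1 1 1 1 1 1 1 1 0 0 0 0 0 0 0]
 [1 1 1 1 1 1 1 1 1 1 1 1 1 1 1 1 1 1 1 1 1]]
```

```bash
python3 - <<'E'
from m import *
a=cv2.imread("pics/top0.png")
c=a[222:266,225:246].astype(int); 
m=((c[:,:,2]-c[:,:,0]<18)&(c[:,:,2]<80))
L=[];Rr=[]
for r in list(range(8,17))+list(range(33,39)):
    x=np.nonzero(m[r,2:18])[0]+2; L.append((x.min()+225,r+222)); Rr.append((x.max()+225,r+222))
for e,z in((L,.124),(Rr,.112)):
    P=onz("top",e,z); k=np.polyfit(P[:,0],P[:,1],1); print("bar deg",np.degrees(np.arctan(k[0])))
b=onz("top",[(233.34,243.23)],.127)[0]; print("handle top-cam",b, "scene",onz("scene",[(413.9,189.69)],.127))
print("smaller top-cam",onz("top",[(186.18,239.92)],.106), "can",onz("top",[(302,141)],.16),"box",onz("top",[(197,157)],.07))
E
```

```text
bar deg -4.679313498947747
bar deg -4.745669204984358
handle top-cam [0.49989329 0.14741119 0.127     ] scene [[0.4974574  0.14991817 0.127     ]]
smaller top-cam [[0.50755784 0.25730774 0.106     ]] can [[0.71879462 0.0010673  0.16      ]] box [[0.70628968 0.25429534 0.07      ]]
```

```bash
python3 -m inch '[-2.56,-1.48,0,0,-2.56,-1.48,0,0,-2.56,-1.48,0,0,-2.56,-1.48,0,0,-2.56,-1.48,0,0]' 1 40
python3 -m inch '[-2.56,-1.48,0,0,-2.56,-1.48,0,0,-2.56,-1.48,0,0,-2.56,-1.48,0,0,-2.56,-1.48,0,0]'
python3 -m inch '[-2.56,-1.48,0,0,-2.56,-1.48,0,0,-2.56,-1.48,0,0,-2.56,-1.48,0,0,-2.56,-1.48,0,0]'
python3 -m inch '[0,0,0.3,-0.093,0,0,0.3,-0.093,0,0,0.3,-0.092,0,0,0.3,-0.092,0,0,0,0]'
python3 - <<'E'
from h import *
s,p,M=st();print(p,M.round(3),s["joint_pos"]); d=M.T@(np.array([.499,.1485,.104])-p);print("to go tool cm",d*100,"yaw y",np.degrees(np.arctan2(M[1,1],M[0,1])))
E
```

```text
clock: 0.52
tcp_pos: [0.3345, 0.3932, 0.2157]
orientation: [-0.0, 0.224, 0.975, -0.0]
wrist_force: [0.3, 1.4, -0.1]
finger_gap: 0.0856
grip_force: 0.0
clock: 0.93
tcp_pos: [0.4173, 0.2706, 0.2158]
orientation: [-0.0, 0.224, 0.974, -0.0]
wrist_force: [0.5, 0.4, -0.5]
finger_gap: 0.0858
grip_force: 0.0
clock: 1.35
tcp_pos: [0.5001, 0.1481, 0.2158]
orientation: [-0.0, 0.225, 0.974, -0.0]
wrist_force: [0.1, -0.3, 0.2]
finger_gap: 0.0857
grip_force: 0.0
clock: 1.77
tcp_pos: [0.4992, 0.1492, 0.203]
orientation: [-0.001, 0.04, 0.999, -0.0]
wrist_force: [0.8, -0.2, 0.1]
finger_gap: 0.0857
grip_force: 0.0
[0.49915419 0.14918406 0.20303619] [[-0.997  0.081 -0.002]
 [ 0.081  0.997 -0.   ]
 [ 0.002 -0.    -1.   ]] [ 1.36198432e-01  2.14616257e-01 -1.17292532e-01  1.24087568e+00
  9.03230544e-05  2.17163531e-01]
to go tool cm [-9.58419689e-03 -6.60602513e-02  9.90364250e+00] yaw y 85.36105549381294
```

```bash
python3 -m inch '[0,0,1.5,0,0,0,1.5,0,0,0,1.5,0,0,0,1.5,0,0,0,1.2,0]' >/dev/null
python3 -m inch '[0,0,1.1,0,0,0,0.9,0,0,0,0.7,0,0,0,0,0,0,0,0,0]'
python3 -m inch '[0,0,0,0,0,0,0,0,0,0,0,0,0,0,0,0,0,0,0,0]' -1 40 >/dev/null
python3 -m inch '[0,0,0,0,0,0,0,0,0,0,0,0,0,0,0,0,0,0,0,0]' 
python3 -m inch '[0,0,0,0,0,0,0,0,0,0,0,0,0,0,0,0,0,0,0,0]' 
python3 - <<'E'
from h import *
shot("scene","s1"); b=shot("top","t1"); a=cv2.imread("pics/s1.png")
cv2.imwrite("pics/z1.png",np.hstack([cv2.resize(a[120:280,340:500],(400,400)),cv2.resize(b[160:320,150:310],(400,400))]))
E
```

```text
clock: 2.6
tcp_pos: [0.4996, 0.1495, 0.105]
orientation: [-0.0, 0.042, 0.999, -0.0]
wrist_force: [0.2, -0.2, 0.6]
finger_gap: 0.0852
grip_force: 0.0
clock: 3.43
tcp_pos: [0.5002, 0.1495, 0.1056]
orientation: [0.001, 0.041, 0.999, 0.0]
wrist_force: [-0.3, 0.0, 4.2]
finger_gap: 0.018
grip_force: 39.4
clock: 3.85
tcp_pos: [0.5002, 0.1495, 0.1055]
orientation: [0.001, 0.041, 0.999, 0.0]
wrist_force: [-0.6, -1.0, 5.0]
finger_gap: 0.018
grip_force: 39.4
```

View pics/z1.png

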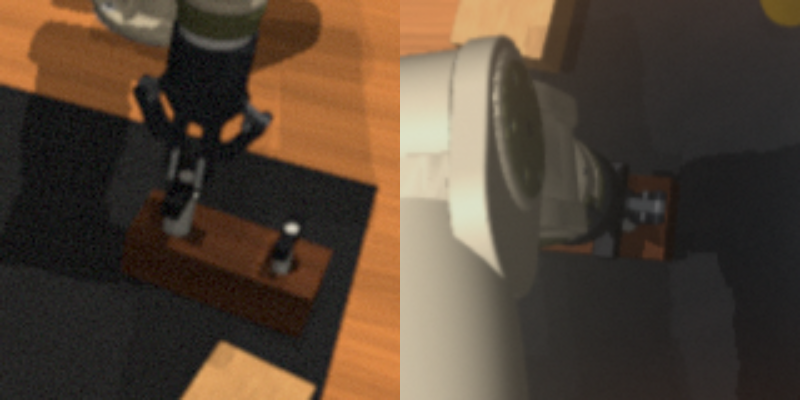

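The bar is gripped across its thickness (gap about 18–20 mm), and the small key is untouched. Next: lift and carry.

```bash
python3 -m inch '[0,0,-0.8,0,0,0,-1.5,0,0,0,-2,0,0,0,-2,0,0,0,-2,0]' - 80
python3 -m inch '[0,0,-2,0,0,0,-1.2,0,0,0,-0.5,0,0,0,0,0,0,0,0,0]'
python3 -m inch '[-0.3,-1,0,0,-0.6,-2.1,0,0,-0.7,-2.4,0,0,-0.7,-2.4,0,0,-0.7,-2.4,0,0]' >/dev/null
python3 -m inch '[-0.7,-2.4,0,0,-0.7,-2.4,0,0,-0.7,-2.4,0,0,-0.7,-2.4,0,0,-0.7,-2.4,0,0]' >/dev/null
python3 -m inch '[-0.7,-2.4,0,0,-0.7,-2.4,0,0,-0.7,-2.4,0,0,-0.5,-2.2,0,0,-0.2,-1.5,0,0]' 
python3 -m inch '[0,0,0,0.05,0,0,0,0.05,0,0,0,0.05,0,0,0,0.042,0,0,0,0]' 
python3 - <<'E'
from h import *
s,p,M=st();print(p,"yaw y",np.degrees(np.arctan2(M[1,1],M[0,1])),s["joint_pos"]); 
print("to go mm",M.T@(np.array([.566,-.185,p[2]])-p)*1000,s["wrist_force"])
a=shot("scene","s2");b=shot("top","t2")
cv2.imwrite("pics/z2.png",np.hstack([cv2.resize(a[80:240,220:380],(400,400)),cv2.resize(b[140:300,300:460],(400,400))]))
E
```

```text
clock: 4.37
tcp_pos: [0.4985, 0.1493, 0.1879]
orientation: [-0.002, 0.041, 0.999, -0.0]
wrist_force: [0.7, 0.8, -2.9]
finger_gap: 0.016
grip_force: 78.5
clock: 4.78
tcp_pos: [0.4991, 0.1494, 0.2241]
orientation: [-0.001, 0.041, 0.999, -0.0]
wrist_force: [-0.8, 0.6, -3.8]
finger_gap: 0.0162
grip_force: 78.5
clock: 6.03
tcp_pos: [0.5644, -0.1917, 0.2232]
orientation: [-0.001, 0.042, 0.999, 0.0]
wrist_force: [0.4, -0.1, -3.2]
finger_gap: 0.0162
grip_force: 78.6
clock: 6.45
tcp_pos: [0.5641, -0.1891, 0.224]
orientation: [-0.001, 0.138, 0.99, 0.0]
wrist_force: [0.1, -0.2, -5.0]
finger_gap: 0.0158
grip_force: 78.7
[ 0.56414962 -0.18913256  0.22397627] yaw y 74.184840938874 [-4.58382584e-01  3.53109396e-01  1.21617921e-01  1.34157820e+00
  8.53702927e-05 -1.82356634e-01]
to go mm [-6.54076124e-01  4.48041653e+00  7.71116106e-04] [ 0.06400779 -0.19055495 -4.95629673]
```

View pics/z2.png

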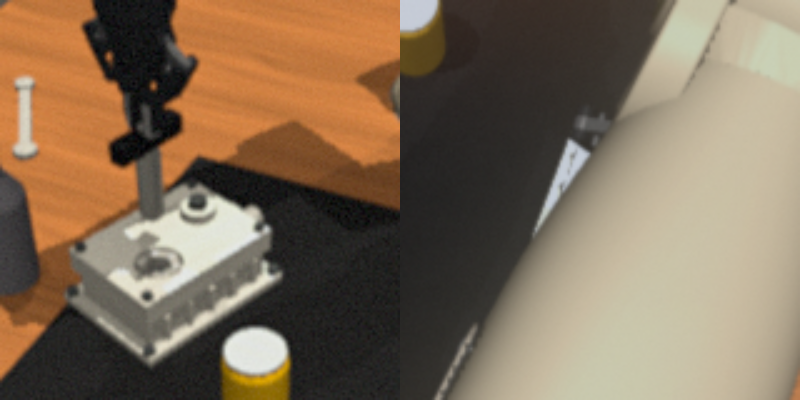

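Scene view: the key hangs vertically, with its tip at about (280,166) in the full picture, beyond and above the socket. I'll centre it roughly, lower it to about 12 mm above the plug and look again.

```bash
python3 -m inch '[0,0.2,0.5,0,0,0.2,1,0,0,0,1,0,0,0,1,0,0,0,0.6,0]' >/dev/null
python3 -m inch '[0,0,0.5,0,0,0,0.2,0,0,0,0,0,0,0,0,0,0,0,0,0]' 
python3 - <<'E'
from h import *
s,p,M=st(); tip=p-M[:,2]*.0+np.array([0,0,.0065-.097]); print(p,tip,proj("scene",tip))
a=shot("scene","s3"); 
cv2.imwrite("pics/z3.png",cv2.resize(a[160:205,255:315],(800,600),interpolation=cv2.INTER_CUBIC))
E
```

```text
clock: 7.38
tcp_pos: [0.5664, -0.1854, 0.1776]
orientation: [0.001, 0.137, 0.991, -0.0]
wrist_force: [-0.4, -0.1, -3.1]
finger_gap: 0.0161
grip_force: 78.7
[ 0.56643411 -0.18544768  0.17763757] [ 0.56643411 -0.18544768  0.08713757] [[281.77667554 181.57245744]]
```

View pics/z3.png

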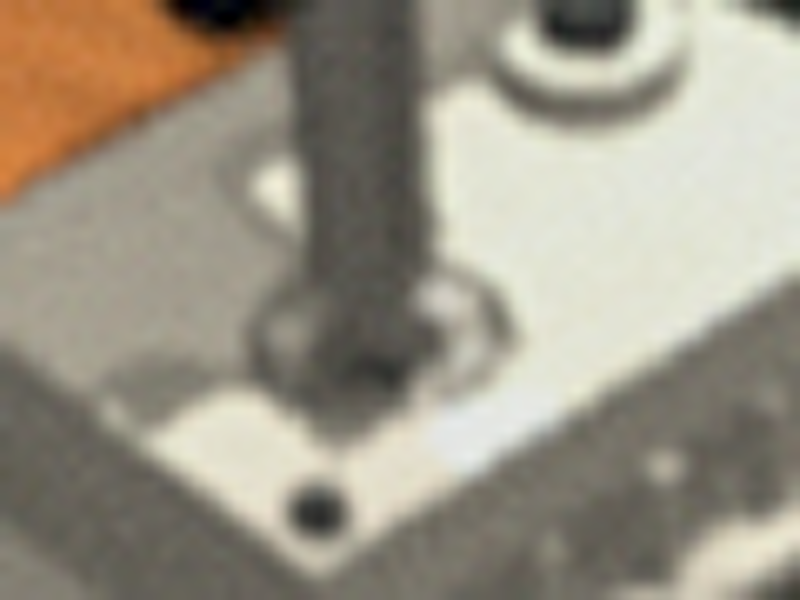

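The shaft centre is at u≈282.2 and the plug ring and socket at u≈283.05, so the tip needs about 2 mm to the right in the image, i.e. roughly +y. This agrees with the top view's relative measurement. I'll correct by 1.6 mm and feel my way down.

```bash
python3 -m inch '[0,0.16,0.2,0,0,0,0.3,0,0,0,0.3,0,0,0,0.3,0,0,0,0.1,0]'  >/dev/null
python3 -m inch '[0,0,0,0,0,0,0,0,0,0,0,0,0,0,0,0,0,0,0,0]' 
python3 -m inch '[0,0,0.05,0,0,0,0.05,0,0,0,0.05,0,0,0,0,0,0,0,0,0]' 
python3 -m inch '[0,0,0.05,0,0,0,0.05,0,0,0,0.05,0,0,0,0,0,0,0,0,0]' 
python3 -m inch '[0,0,0.05,0,0,0,0.05,0,0,0,0,0,0,0,0,0,0,0,0,0]'
```

```text
clock: 8.27
tcp_pos: [0.5666, -0.1837, 0.1652]
orientation: [0.0, 0.137, 0.991, -0.0]
wrist_force: [0.2, -0.6, -3.5]
finger_gap: 0.0158
grip_force: 78.7
clock: 8.68
tcp_pos: [0.5665, -0.1837, 0.1635]
orientation: [-0.0, 0.137, 0.991, 0.0]
wrist_force: [1.0, 0.3, -3.1]
finger_gap: 0.0162
grip_force: 78.7
clock: 9.1
tcp_pos: [0.5665, -0.1837, 0.162]
orientation: [-0.0, 0.137, 0.991, 0.0]
wrist_force: [-0.2, -0.3, -4.1]
finger_gap: 0.0161
grip_force: 78.7
clock: 9.52
tcp_pos: [0.5665, -0.1837, 0.1611]
orientation: [0.0, 0.137, 0.991, 0.0]
wrist_force: [0.1, 0.4, -2.7]
finger_gap: 0.0159
grip_force: 78.7
```

```bash
for i in 1; do python3 -m inch '[0,0,0.05,0,0,0,0.05,0,0,0,0,0,0,0,0,0,0,0,0,0]'; done | egrep 'tcp|wrist'
python3 -m inch '[0,0,0.05,0,0,0,0.05,0,0,0,0,0,0,0,0,0,0,0,0,0]' | egrep 'tcp|wrist'
python3 -m inch '[0,0,0.05,0,0,0,0.05,0,0,0,0,0,0,0,0,0,0,0,0,0]' | egrep 'tcp|wrist'
```

```text
tcp_pos: [0.5666, -0.1837, 0.1601]
wrist_force: [0.6, 0.1, -3.7]
tcp_pos: [0.5668, -0.1838, 0.1594]
wrist_force: [1.3, -0.1, -0.2]
tcp_pos: [0.5663, -0.1836, 0.1577]
wrist_force: [0.7, -0.3, -3.3]
```

```bash
python3 -m inch '[0,0,0.05,0,0,0,0.05,0,0,0,0,0,0,0,0,0,0,0,0,0]' | egrep 'tcp|wrist'
python3 -m inch '[0,0,0.05,0,0,0,0.05,0,0,0,0,0,0,0,0,0,0,0,0,0]' | egrep 'tcp|wrist'
python3 -m inch '[0,0,0.05,0,0,0,0.05,0,0,0,0,0,0,0,0,0,0,0,0,0]' | egrep 'tcp|wrist|orient'
```

```text
tcp_pos: [0.5665, -0.1837, 0.157]
wrist_force: [0.9, -0.1, -4.0]
tcp_pos: [0.5665, -0.1837, 0.1561]
wrist_force: [0.6, 0.4, -3.5]
tcp_pos: [0.5665, -0.1837, 0.155]
orientation: [-0.0, 0.137, 0.991, 0.0]
wrist_force: [0.8, 0.1, -3.2]
```

It is sliding in freely, about 7 mm deep by reckoning.

```bash
for r in 1; do python3 -m inch '[0,0,0.1,0,0,0,0.05,0,0,0,0.05,0,0,0,0,0,0,0,0,0]' | egrep 'tcp|wrist'; done
python3 -m inch '[0,0,0.05,0,0,0,0.05,0,0,0,0.05,0,0,0,0,0,0,0,0,0]' | egrep 'tcp|wrist'
python3 -m inch '[0,0,0.05,0,0,0,0.05,0,0,0,0.05,0,0,0,0,0,0,0,0,0]' | egrep 'tcp|wrist'
python3 -m inch '[0,0,0.05,0,0,0,0.05,0,0,0,0,0,0,0,0,0,0,0,0,0]' | egrep 'tcp|wrist|orient'
```

```text
tcp_pos: [0.5664, -0.1837, 0.153]
wrist_force: [1.3, 0.2, -3.0]
tcp_pos: [0.5665, -0.1837, 0.1515]
wrist_force: [0.8, 0.8, -3.6]
tcp_pos: [0.5665, -0.1837, 0.15]
wrist_force: [1.1, 0.8, -3.9]
tcp_pos: [0.5665, -0.1837, 0.1491]
orientation: [-0.0, 0.137, 0.991, 0.0]
wrist_force: [0.8, 1.1, -3.6]
```

```bash
python3 -m inch '[0,0,0.05,0,0,0,0.05,0,0,0,0,0,0,0,0,0,0,0,0,0]' | egrep 'tcp|wrist'
python3 -m inch '[0,0,0.05,0,0,0,0.05,0,0,0,0,0,0,0,0,0,0,0,0,0]' | egrep 'tcp|wrist'
python3 -m inch '[0,0,0.05,0,0,0,0,0,0,0,0,0,0,0,0,0,0,0,0,0]' | egrep 'tcp|wrist|orient'
```

```text
tcp_pos: [0.5665, -0.1837, 0.148]
wrist_force: [0.4, 0.1, -5.1]
tcp_pos: [0.5665, -0.1837, 0.147]
wrist_force: [0.6, -0.0, -3.9]
tcp_pos: [0.5667, -0.1838, 0.1469]
orientation: [0.0, 0.137, 0.991, -0.0]
wrist_force: [0.8, -0.3, -0.4]
```

The floor is felt at TCP z=0.1469, as predicted (0.1465), so the key is home. Now I'll turn clockwise gently, watching the torque.

```bash
cat > s.py <<'E'
from h import *
s,p,M=st(); print(p.round(4),"yaw",np.degrees(np.arctan2(M[1,1],M[0,1])).round(2),"F",np.round(s["wrist_force"],1),"T",np.round(s["ft_torque"],3))
E
python3 -m inch '[0,0,0.02,0,0,0,0,0,0,0,0,0,0,0,0,0,0,0,0,0]' >/dev/null; python3 s.py
python3 -m inch '[0,0,0,0.02,0,0,0,0.02,0,0,0,0.02,0,0,0,0.02,0,0,0,0.02]' >/dev/null; python3 s.py
python3 -m inch '[0,0,0,0.02,0,0,0,0.02,0,0,0,0.02,0,0,0,0.02,0,0,0,0.02]' >/dev/null; python3 s.py
python3 -m inch '[0,0,0,0.02,0,0,0,0.02,0,0,0,0.02,0,0,0,0.02,0,0,0,0.02]' >/dev/null; python3 s.py
```

```text
[ 0.5668 -0.1838  0.1468] yaw 74.26 F [0.4 0.8 2.3] T [ 0.064 -0.18   0.004]
[ 0.5669 -0.1839  0.1468] yaw 68.41 F [ 0.2 -0.1  3.8] T [ 0.02  -0.388  0.06 ]
[ 0.5669 -0.1838  0.1468] yaw 62.69 F [ 1.6 -0.2  4.8] T [ 0.044 -0.418  0.116]
[ 0.567  -0.1837  0.1468] yaw 56.97 F [1.3 0.4 5. ] T [ 0.164 -0.494  0.141]
```

```bash
for i in 1; do python3 -m inch '[0,0,0,0.02,0,0,0,0.02,0,0,0,0.02,0,0,0,0.02,0,0,0,0.02]' >/dev/null; python3 s.py; done
python3 -m inch '[0,0,0,0.02,0,0,0,0.02,0,0,0,0.02,0,0,0,0.02,0,0,0,0.02]' >/dev/null; python3 s.py
python3 -m inch '[0,0,0,0.02,0,0,0,0.02,0,0,0,0.02,0,0,0,0.02,0,0,0,0.02]' >/dev/null; python3 s.py
```

```text
[ 0.5671 -0.1837  0.1468] yaw 51.24 F [2.5 0.6 4.8] T [ 0.09  -0.549  0.193]
[ 0.5671 -0.1837  0.1468] yaw 45.51 F [ 2.2 -0.2  4.5] T [ 0.1   -0.596  0.118]
[ 0.5672 -0.1837  0.1468] yaw 39.78 F [3.3 0.4 4.6] T [ 0.012 -0.653  0.115]
```

```bash
python3 -m inch '[0,0,0,0.02,0,0,0,0.02,0,0,0,0,0,0,0,0,0,0,0,0]' >/dev/null; python3 s.py
python3 -m inch '[0,0,0,0.02,0,0,0,0.02,0,0,0,0,0,0,0,0,0,0,0,0]' >/dev/null; python3 s.py
python3 -m inch '[0,0,0,0.02,0,0,0,0.02,0,0,0,0,0,0,0,0,0,0,0,0]' >/dev/null; python3 s.py
```

```text
[ 0.5672 -0.1838  0.1468] yaw 37.53 F [2.5 0.6 4.7] T [ 0.086 -0.65   0.043]
[ 0.5672 -0.1838  0.1467] yaw 35.26 F [2.3 0.4 4.4] T [ 0.081 -0.694  0.059]
[ 0.5672 -0.1838  0.1468] yaw 32.97 F [2.5 0.7 4.7] T [ 0.121 -0.716 -0.   ]
```

```bash
python3 -m inch '[0,0,0,0.02,0,0,0,0.02,0,0,0,0.01,0,0,0,0,0,0,0,0]' >/dev/null; python3 s.py
python3 -m inch '[0,0,0,0.01,0,0,0,0.01,0,0,0,0.01,0,0,0,0.01,0,0,0,0.01]' >/dev/null; python3 s.py
```

```text
[ 0.5672 -0.1838  0.1468] yaw 30.09 F [3.6 0.7 4.9] T [ 0.082 -0.776  0.071]
[ 0.5673 -0.1838  0.1468] yaw 27.21 F [2.9 1.7 5.3] T [ 0.034 -0.801  0.106]
```

```bash
python3 -m inch '[0,0,0,0.01,0,0,0,0.01,0,0,0,0.01,0,0,0,0.01,0,0,0,0.01]' >/dev/null; python3 s.py
```

```text
[ 0.5672 -0.1838  0.1468] yaw 24.34 F [2.9 0.  4.9] T [ 0.067 -0.833  0.15 ]
```

```bash
python3 -m inch '[0,0,0,0.01,0,0,0,0.01,0,0,0,0.01,0,0,0,0.01,0,0,0,0.01]' >/dev/null; python3 s.py
```

```text
[ 0.5672 -0.1839  0.1468] yaw 21.48 F [ 3.3 -0.1  5.3] T [ 0.025 -0.868  0.145]
```

```bash
python3 -m inch '[0,0,0,0.01,0,0,0,0.01,0,0,0,0.01,0,0,0,0,0,0,0,0]' >/dev/null; python3 s.py
```

```text
[ 0.5673 -0.1839  0.1467] yaw 19.78 F [2.4 0.5 4.7] T [ 0.049 -0.896  0.116]
```

```bash
python3 -m inch '[0,0,0,0.01,0,0,0,0.01,0,0,0,0.01,0,0,0,0,0,0,0,0]' >/dev/null; python3 s.py
```

```text
[ 0.5672 -0.1839  0.1467] yaw 18.06 F [ 3.4 -0.3  5.4] T [-0.013 -0.883  0.127]
```

```bash
python3 -m inch '[0,0,0,0.01,0,0,0,0.01,0,0,0,0.01,0,0,0,0,0,0,0,0]' >/dev/null; python3 s.py
```

```text
[ 0.5672 -0.1839  0.1468] yaw 16.34 F [3.3 0.1 4.7] T [ 0.053 -0.895  0.048]
```

```bash
python3 -m inch '[0,0,0,0.01,0,0,0,0.01,0,0,0,0.01,0,0,0,0,0,0,0,0]' >/dev/null; python3 s.py
```

```text
[ 0.5673 -0.1839  0.1468] yaw 14.63 F [ 2.9 -0.9  4.2] T [ 0.032 -0.973  0.08 ]
```

```bash
python3 -m inch '[0,0,0,0.01,0,0,0,0.01,0,0,0,0.01,0,0,0,0,0,0,0,0]' >/dev/null; python3 s.py
```

```text
[ 0.5672 -0.1839  0.1467] yaw 12.93 F [ 2.8 -1.1  5.3] T [-0.06  -0.952  0.306]
```

```bash
python3 -m inch '[0,0,0,0.008,0,0,0,0,0,0,0,0,0,0,0,0,0,0,0,0]' >/dev/null; python3 s.py
```

```text
[ 0.5672 -0.184   0.1468] yaw 12.48 F [ 3.9 -0.5  4.3] T [-0.014 -0.912  0.319]
```

```bash
python3 -m inch '[0,0,0,0.01,0,0,0,0,0,0,0,0,0,0,0,0,0,0,0,0]' >/dev/null; python3 s.py
python3 - <<'E'
from h import *
a=shot("scene","s4"); 
cv2.imwrite("pics/z4.png",cv2.resize(a[110:215,220:360],(800,600),interpolation=cv2.INTER_CUBIC))
E
```

```text
[ 0.5672 -0.184   0.1468] yaw 11.91 F [ 2.8 -0.4  5.8] T [-0.113 -0.969  0.367]
```

View pics/z4.png

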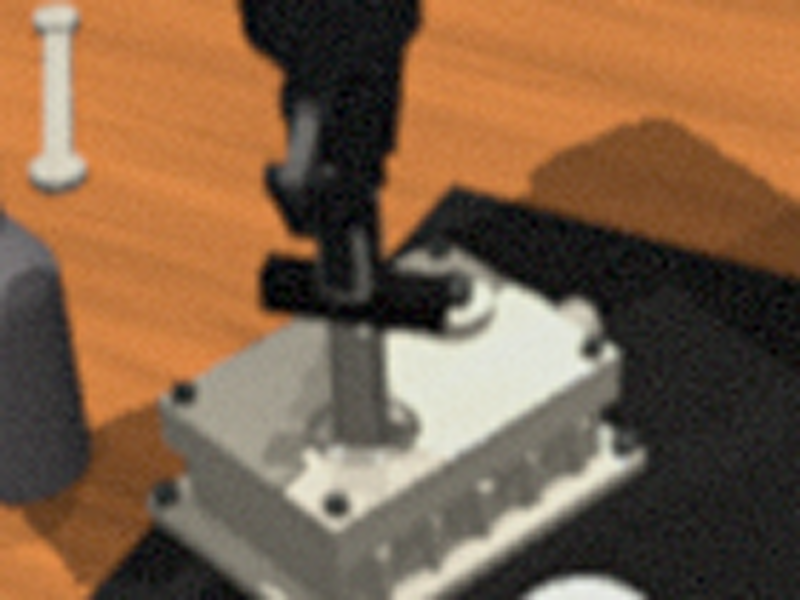

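The key is fully down in the plug (shaft meets it at zoom (375,440)) and the torque has risen to 0.37 N·m, so the plug is at its stop. I'll take up the slack backward and draw the key out.

```bash
python3 -m inch '[0,0,0,-0.02,0,0,0,-0.02,0,0,0,-0.02,0,0,0,-0.02,0,0,0,0]' >/dev/null; python3 s.py
python3 -m inch '[0,0,-0.2,0,0,0,-0.2,0,0,0,-0.2,0,0,0,-0.3,0,0,0,-0.3,0]' >/dev/null; python3 s.py
```

```text
[ 0.567  -0.184   0.1467] yaw 16.48 F [2.9 0.5 5.4] T [-0.072 -0.846 -0.002]
[ 0.5659 -0.1834  0.1577] yaw 16.49 F [ 3.4  0.1 -5.2] T [-0.025 -0.923  0.024]
```

```bash
python3 -m inch '[0,0,-0.3,0,0,0,-0.3,0,0,0,-0.5,0,0,0,-1,0,0,0,-1,0]' >/dev/null; python3 s.py
python3 -m inch '[0,0,-1,0,0,0,-1,0,0,0,-1,0,0,0,-0.5,0,0,0,0,0]' >/dev/null; python3 s.py
```

```text
[ 0.5657 -0.1835  0.19  ] yaw 16.49 F [ 0.1  0.5 -3.5] T [-0.001 -0.029  0.039]
[ 0.5673 -0.1841  0.2264] yaw 16.5 F [ 0.2  0.4 -3.2] T [-0.005 -0.043 -0.015]
```

```bash
python3 -m inch '[0,0,0,-0.1,0,0,0,-0.1,0,0,0,-0.1,0,0,0,-0.1,0,0,0,-0.1]' >/dev/null
python3 -m inch '[0,0,0,-0.1,0,0,0,-0.1,0,0,0,-0.1,0,0,0,-0.1,0,0,0,-0.1]' >/dev/null
python3 -m inch '[0,0,0,-0.1,0,0,0,-0.1,0,0,0,0,0,0,0,0,0,0,0,0]' >/dev/null; python3 s.py
python3 -m inch '[0.3,1,0,0,0.6,2.1,0,0,0.7,2.4,0,0,0.7,2.4,0,0,0.7,2.4,0,0]' >/dev/null
python3 -m inch '[0.7,2.4,0,0,0.7,2.4,0,0,0.7,2.4,0,0,0.7,2.4,0,0,0.7,2.4,0,0]' >/dev/null
python3 -m inch '[0.7,2.4,0,0,0.7,2.4,0,0,0.7,2.4,0,0,0.5,2,0,0,0.2,1,0,0]' >/dev/null
python3 -m inch '[0,0,0,0,0,0,0,0,0,0,0,0,0,0,0,0,0,0,0,0]' >/dev/null;python3 s.py
python3 - <<'E'
from h import *
s,p,M=st(); print("to go cm",M.T@(np.array([.5,.1495,.1055])-p)*100)
a=shot("scene","s5"); b=shot("top","t5")
cv2.imwrite("pics/z5.png",np.hstack([cv2.resize(a[90:250,350:510],(400,400)),cv2.resize(b[200:240,365:405],(400,400),interpolation=cv2.INTER_CUBIC)]))
E
```

```text
[ 0.5663 -0.1836  0.2241] yaw 85.11 F [-0.1 -0.1 -3.2] T [0.007 0.002 0.029]
[0.5009 0.147  0.2244] yaw 85.16 F [ 0.4  0.  -3.3] T [ 0.055  0.017 -0.069]
to go cm [ 0.11170547  0.24720525 11.88599385]
```

View pics/z5.png

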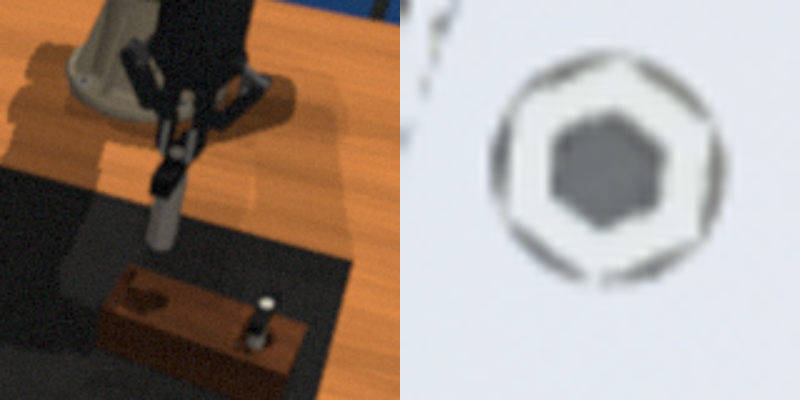

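The key hangs upright about 60 mm above its empty hole (crop (150,298)), and the plug's hexagon has clearly turned. I'll check its phase while centring and lowering.

```bash
python3 - <<'E'
from m import *
uv,P=soft("top",cv2.imread("pics/t5.png"),(385.5,217),9,165,165,.072); print("phase",hexph(P)[:2])
E
python3 -m inch '[0.11,0.25,0.5,0,0,0,1.5,0,0,0,2,0,0,0,1.5,0,0,0,0.8,0]' >/dev/null
python3 -m inch '[0,0,0.4,0,0,0,0,0,0,0,0,0,0,0,0,0,0,0,0,0]' >/dev/null; python3 s.py
python3 -m inch '[0,0,0.15,0,0,0,0.15,0,0,0,0.15,0,0,0,0.15,0,0,0,0,0]' >/dev/null; python3 s.py
python3 -m inch '[0,0,0.15,0,0,0,0.15,0,0,0,0.15,0,0,0,0.15,0,0,0,0,0]' >/dev/null; python3 s.py
```

```text
phase (np.float64(-7.9591325180612005), np.float64(0.19848278172940118))
[0.5006 0.1506 0.1584] yaw 85.26 F [ 0.3 -0.2 -3.4] T [-0.013  0.03  -0.032]
[0.4995 0.1504 0.151 ] yaw 85.26 F [ 0.7  0.4 -3.7] T [-0.021  0.004  0.062]
[0.4996 0.1504 0.145 ] yaw 85.25 F [-0.4 -0.6 -3.5] T [-0.041  0.038  0.001]
```

The phase changed by 52° (≈0.91 rad), so the plug is at its stop. The key tip is entering the hole.

```bash
python3 -m inch '[0,-0.08,0.3,0,0,0,0.3,0,0,0,0.3,0,0,0,0.3,0,0,0,0,0]' >/dev/null; python3 s.py
python3 -m inch '[0,0,0.3,0,0,0,0.4,0,0,0,0.4,0,0,0,0.3,0,0,0,0,0]' >/dev/null; python3 s.py
python3 -m inch '[0,0,0.3,0,0,0,0.3,0,0,0,0.2,0,0,0,0,0,0,0,0,0]' >/dev/null; python3 s.py
```

```text
[0.4992 0.1496 0.1325] yaw 85.25 F [-0.3 -0.3 -3.6] T [ 0.011  0.011 -0.064]
[0.4992 0.1496 0.1185] yaw 85.26 F [-0.  -1.1 -3.5] T [-0.017  0.013 -0.003]
[0.4996 0.1496 0.1113] yaw 85.25 F [-0.2  0.6 -4.7] T [-0.036 -0.026 -0.038]
```

```bash
python3 -m inch '[0,0,0.1,0,0,0,0.1,0,0,0,0,0,0,0,0,0,0,0,0,0]' >/dev/null; python3 s.py
```

```text
[0.4998 0.1497 0.1095] yaw 85.26 F [-0.  -0.7 -4. ] T [-0.023  0.034 -0.006]
```

```bash
python3 -m inch '[0,0,0.1,0,0,0,0.1,0,0,0,0.08,0,0,0,0,0,0,0,0,0]' >/dev/null; python3 s.py
python3 -m inch '[0,0,0.05,0,0,0,0.05,0,0,0,0,0,0,0,0,0,0,0,0,0]' >/dev/null; python3 s.py
```

```text
[0.4996 0.1497 0.1065] yaw 85.26 F [ 0.  -0.4 -2.9] T [-0.086  0.067 -0.02 ]
[0.5    0.1497 0.1059] yaw 85.25 F [-1.4 -0.9 -1. ] T [ 0.024  0.014 -0.045]
```

The key is on the hole's floor. Releasing and retreating.

```bash
python3 -m inch '[0,0,0,0,0,0,0,0,0,0,0,0,0,0,0,0,0,0,0,0]' 1 >/dev/null
python3 -m inch '[0,0,0,0,0,0,0,0,0,0,0,0,0,0,0,0,0,0,0,0]'|tail -2
python3 -m inch '[0,0,-0.5,0,0,0,-1,0,0,0,-2,0,0,0,-3,0,0,0,-3,0]' >/dev/null
python3 -m inch '[0,0,-3,0,0,0,-2,0,0,0,-1,0,2,0,0,0,3,0,0,0]' >/dev/null
python3 -m inch '[3,0,0,0,3,0,0,0,1,0,0,0,0,0,0,0,0,0,0,0]' >/dev/null; python3 s.py
python3 - <<'E'
from h import *
a=shot("scene","s6"); b=shot("top","t6")
cv2.imwrite("pics/z6.png",np.hstack([cv2.resize(a[150:270,370:490],(400,400)),cv2.resize(b[190:310,160:280],(400,400))]))
E
```

```text
finger_gap: 0.0854
grip_force: 0.0
[0.3805 0.1597 0.2609] yaw 85.29 F [ 0.5 -0.4  0.8] T [ 0.055 -0.045 -0.027]
```

View pics/z6.png

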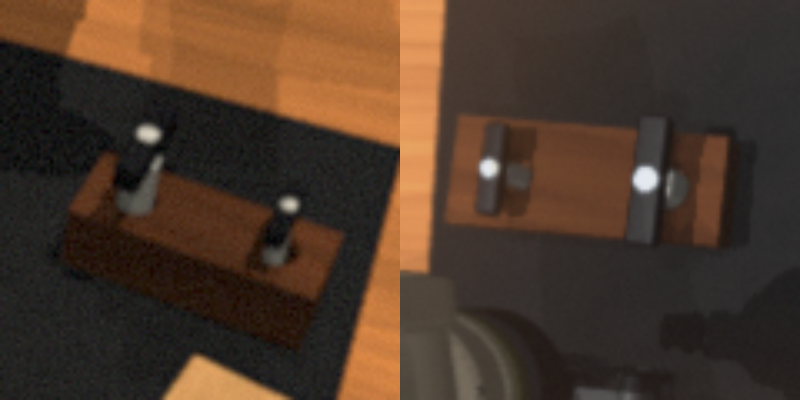

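The larger key stands upright in its hole (button at top-view pixel (233.5,243.5), as at the start). The small key is undisturbed and the gripper is clear.

```bash
python3 -c "
from workcell import env
print(env.hand_in())"
```

```text
the job is handed in; nothing more can be done
None
```

The job is handed in: the larger key went fully home, the plug was turned clockwise to its stop (about 0.91 rad by camera, 0.37 N·m felt), and the key is back upright in its hole with the small key untouched; the hand-in returned no verdict.

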